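# Close up the fittings chest

## Robot

A 6-joint arm with a two-finger parallel gripper is mounted at the origin on the work surface. World frame = base frame: x ahead of the robot, y to its left, z up, the work surface at z = 0. Lengths are in m, angles in rad, forces in N, time in s.
With the tool pointing down it reaches from about 0.225 to 0.875 m from the base axis. Payload 3.4 kg.
Tool frame: the origin (TCP) lies at the very end of the fingers, on their centre line; the grasp point (between the pads) lies 19 mm behind it; z points along the fingers, y is the line along which they close (so a half turn about z gives the same grasp; the last joint's range is limited). The gripper opens to 85 mm and grips with 20 to 120 N. Pads are 22 mm wide; open, the fingers measure 114 mm over their backs; the gripper's body (76 mm by 85 mm) begins 54 mm behind the grasp point. The pads swing forward as they close: fully open they stand 13 mm farther back than shut.
Start: joints at [-1.292, 0.276, 1.505, -0, 1.361, -0.121], TCP at [0.224, -0.53, 0.231] pointing down, gripper open.
Joint ranges: [-2.89, 2.89], [-0.75, 2.08], [0.22, 2.7], [-1.18, 4.32], [0.11, 2.71], [-2.7, 2.7]. Speed limits (rad/s): [2.57, 2.57, 3.14, 3.14, 3.14, 3.14].

## Interface

Orientations are given as a unit quaternion [w, x, y, z].
In Python, from rig import get_state, optics, sign_off gives the robot as it stands.
- The arm moves only by the tool send_rows, never from a script. Its argument "increments" is a list of rows, each an object with "gripper": the gripper's target within -1 to 1 (shut at 1, half-way at 0, fully open at -1); "linear": the shift along the world's x, y, z in m, a list of three; "delta_rot": the turn, a rotation vector about the world's x, y, z in rad, a list of three. In form: [{"gripper": gripper, "linear": [dx, dy, dz], "delta_rot": [rx, ry, rz]}, ...]. A call has 1 to 8 rows; each row is the pose to reach, as a shift and turn from the pose commanded when the call began; what a row does not reach only later rows make up. A row lasts 1/10 s, in which the tool goes at most 50 mm and 8.59 degrees, less where a joint would pass 70% of its speed; a pose out of reach is approached as far as the arm can. A call with a gripper value outside its range is refused whole. The fingers move at their own pace and stop on an object; "newtons" is the grip in N (left out, the last holds). Time passes only in rows, so rows that repeat a pose let the fingers close. It gives the time, the measured TCP pose, the force, the opening and the grip force at its end, in the units of the state.
- get_state(): the state, without advancing time (a new reading comes with each control period).
- optics.get_image(name): name is "scene" or "top"; returns a dict with "pixels" (400x640x3 uint8, blue, green, red), "K" (3x3 intrinsics, pixels), "rvec" (rotation vector, rad) and "tvec" (3), from world to camera coordinates, as OpenCV has them. Camera axes: x right, y down, z forward; pixel columns grow to the right and rows downward; lengths in m; the calibration is good to about 2 mm. A picture is of the moment at which its call begins. There is no depth.
- sign_off(): hands the job in; it is judged then, once.
The state is a dict: "clock": time; "qpos": joint angles; "qd": joint speeds; "effort": joint torques, N m; "position": TCP position; "ee_rot": TCP orientation; "contact_force": force on the tool from outside, world axes, zero at the start; "moment": the same for the moment, N m; "width": finger opening in m; "gripper_force": force on a finger pad.
Only numpy, scipy, OpenCV 4.12 (cv2) and the standard library are available. Lean on these libraries where they do the work, as an engineer would, in place of code of your own. Each camera call takes 0.05 s, during which the arm holds its last target. There are 200 camera calls.

## Task

The small cream fittings chest on the worktable has been left open. Close it up using only your fingertips from outside: push both of its drawers fully home and push the raised lid down until it lies shut on the box. Grip and lift nothing, leave the chest standing where it is, do not disturb the mug, the jar or the ribbon reel, and finish with your hand clear.

Things in the scene. Friction and masses are not known exactly. Their poses are not given: they have to be found in the camera images.
- chest: cream wooden chest, loose on the table, about 3 kg, 150 deep (x) x 280 wide (y) x 100 high (z) mm without the lid. Origin: centre of its underside, on the table. Its -x side is the drawer front and faces the robot roughly (yaw within 0.5 rad); +y is its left as the robot sees it. In its bottom half are two drawers side by side, above them an open tray under the hinged lid
- left_drawer (a joint): how far the left (+y) drawer is pulled out along the chest's -x, m: 0 = fully home (hard stop), 0.10 = limit; slides with about 1.5 N of friction and stays where left
- right_drawer (a joint): the same for the right (-y) drawer
- lid (a joint): opening angle of the lid, rad: 0 = shut, lying on the chest's rim (hard stop); 1.57 = upright; limit 1.7. The stiff hinge (0.25 N m of friction) runs along chest y at the rear (+x) top edge, so the front edge swings up; the lid stays at any angle
- left_drawer_front (a point): centre of the outer face of the left drawer's front panel, which moves with the drawer. The panel is 134 wide, 50 high, 8 thick mm, covers heights 12 to 62 mm above the table, has only a flat brass label plate and no knob, and when home stands 8 mm proud of the chest's front
- right_drawer_front (a point): the same for the right drawer
- lid_edge (a point): middle of the lid's free (front) edge, on its outer (upper) surface; the lid is 280 wide (y), 150 from hinge to free edge, 10 thick mm. Moves with the lid; its x axis points from free edge to hinge, its z axis out of the outer surface
- lid_hinge (a point): middle of the hinge line, 100 mm above the table, 75 mm behind the chest's centre, on the lid's underside; the outer surface is 10 mm from it along the lid's normal
- left_drawer_inner: thin wooden lining on the inside of the left drawer's front panel; not to be gripped or pulled. Origin coincides with the drawer's: 79 mm behind the panel's middle and 37 mm below it
- right_drawer_inner: the same for the right drawer
- lid_inner: thin wooden lining on the lid's underside; not to be gripped. Origin on the hinge line
- mug: blue china mug, 76 mm across, 85 high, handle on its own +y; origin centre of its underside. Stands beside the chest; bystander
- jar: white jar with a red cap, 64 mm across, 100 high; origin centre of its underside. Stands beside the chest, on the other side; bystander
- ribbon_reel: white reel lying flat, 80 mm across, 36 high, 30 mm hole; origin centre of its underside. Lies just outside and in front of the chest's left front corner; bystander

How it is judged:
At the end, for the whole second after the job is handed in: Both drawers home to within 5 mm and the lid shut to within 0.05 rad, all at rest; the chest within 15 mm, and mug, jar and ribbon reel within 20 mm, of where they stood (value of joint each of left_drawer, right_drawer below 0.005 m and value of joint lid below 0.05 rad and velocity of joint each of left_drawer, right_drawer below 0.01 m/s and velocity of joint lid below 0.05 rad/s and distance of chest from where it was at the start of the episode below 0.015 m and linear speed of chest below 0.01 m/s and distance of each of mug, jar, ribbon_reel from where it was at the start of the episode below 0.02 m); the robot touches nothing.
It fails at once if the chest is lifted (15 mm) or tipped (height (world z) of chest above 0.015 m or angle between chest's own z axis and vertical above 0.12 rad).
It fails at once if the chest is shoved more than 15 mm from its place (distance of chest from where it was at the start of the episode above 0.015 m).
It fails at once if a drawer front or the lid is gripped or taken hold of from inside (contact force between the fingers and left_drawer_inner above 3 N or contact force between the fingers and right_drawer_inner above 3 N or contact force between the fingers and lid_inner above 3 N).
It fails at once if the mug, jar or reel is lifted, knocked over or moved more than 20 mm (distance of any of mug, jar, ribbon_reel from where it was at the start of the episode above 0.02 m or angle between any of mug, jar, ribbon_reel's own z axis and vertical above 0.35 rad).
It also fails if it takes over 58 s, if anything falls off the work surface, if the arm or the gripper's body presses on something with over 40 N, if the wrist force passes 120 N, or if a joint passes its speed limit or range.

## Working session

There is one attempt and no reset: what is moved stays moved. The work goes in short steps, Python scripts to look and compute and a tool call to move; the robot and the scene stay as the last step left them, time stands still between calls to the robot, and variables do not carry over. Pictures are saved under pics/ and viewed, at most 10 in all, crops included, and the job is handed in when it is done.

Besides the shell and the picture viewer there is one more tool, called after "Call:" as name(argument=value, ...), one argument or row to a line, values as JSON. send_rows: Moves the arm, as the interface text tells. Its arguments: {"type":"object","properties":{"increments":{"type":"array"},"newtons":{"type":"number"}},"required":["increments"]}

```bash
mkdir -p pics; python3 - <<'E'
from rig import get_state, optics
import cv2,numpy as np
for n in ("scene","top"):
    d=optics.get_image(n); cv2.imwrite(f"pics/{n}0.png",d["pixels"]); np.savez(n+"0.npz",**{k:np.array(v) for k,v in d.items()})
    R=cv2.Rodrigues(np.array(d["rvec"],float))[0]; print(n,np.round(-R.T@np.array(d["tvec"]).ravel(),3),np.round(d["K"][0][0]))
print(get_state())
E
```

```text
scene [0.567 0.696 0.658] 405.0
top [0.471 0.058 0.98 ] 398.0
{'clock': 0.1, 'qpos': array([-1.29199363e+00,  2.76532061e-01,  1.50602723e+00, -1.05152927e-05,
        1.36071650e+00, -1.21003367e-01]), 'qd': array([-0.00187955, -0.00127539, -0.0035316 ,  0.00051211,  0.00155541,
       -0.00171235]), 'effort': array([ 1.41917899e-03, -4.17698121e+01, -2.46405280e+01, -2.46616737e-04,
        5.69426207e-03,  7.37787559e-06]), 'position': array([ 0.22366755, -0.52918601,  0.2305178 ]), 'ee_rot': array([-8.38547176e-04,  9.80085272e-01,  1.98575305e-01, -7.14558955e-05]), 'contact_force': array([ 0.15893353, -0.28926889, -1.38462601]), 'moment': array([ 0.0137338 , -0.01221145,  0.02872231]), 'gripper_force': 0.0, 'width': 0.08550254284757534}
```

View pics/scene0.png

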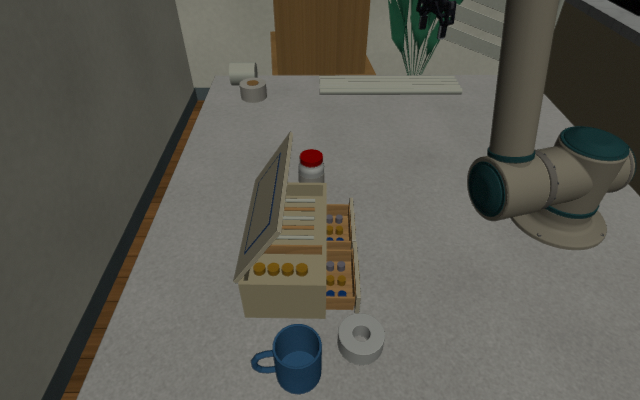

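View pics/top0.png

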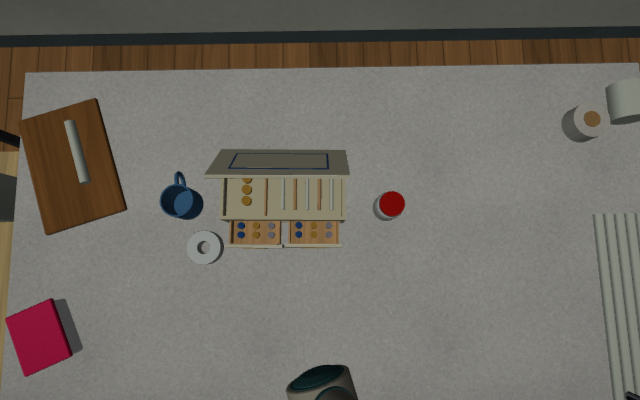

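The scene view shows the lid leaning back, past upright, both drawers out to the right around (340,225) and (340,290), and the reel near (360,340). The top view shows the tray at about (222–347, 177–220), drawers reaching down to row 247, the reel at (205,247), the mug at (178,200) and the jar at (391,204). I'll enlarge the chest.

```bash
python3 - <<'E'
import cv2
a=cv2.imread("pics/top0.png")[140:265,195:360]; cv2.imwrite("pics/tc.png",cv2.resize(a,None,fx=4.8,fy=4.8,interpolation=cv2.INTER_CUBIC))
a=cv2.imread("pics/scene0.png")[125:325,225:385]; cv2.imwrite("pics/sc.png",cv2.resize(a,None,fx=3,fy=3,interpolation=cv2.INTER_CUBIC))
E
```

```text
(no output)
```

View pics/tc.png

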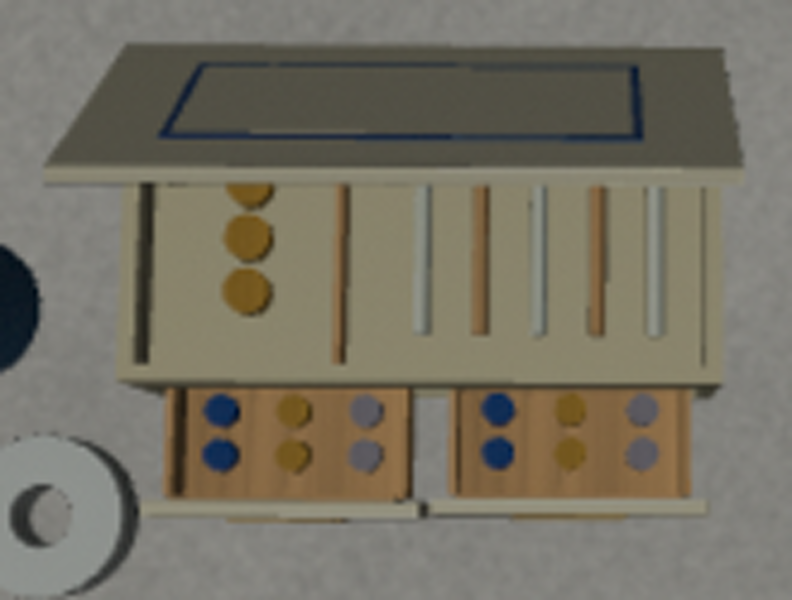

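View pics/sc.png

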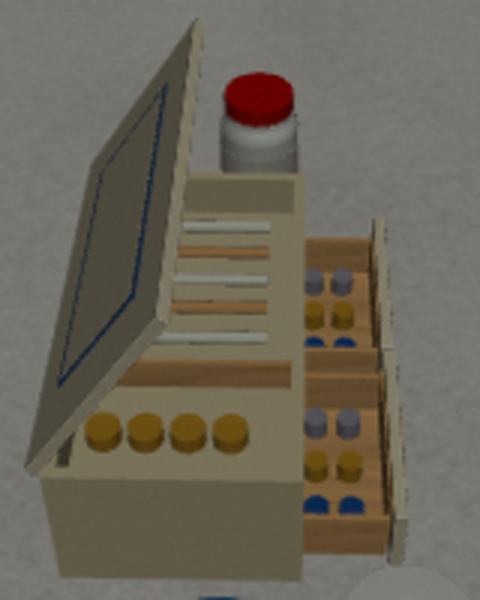

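The top crop shows the tray's front top edge from (118,382) to (722,385), the drawer-panel top outer edges along row ~513 (140–418 and 430–707), and the lid's free edge at row ~170 from x=45 to 743. So the lid is less than upright, with its outer face towards the camera. The scene crop shows the free-edge corners at (160,320) and (197,22).

```bash
cat > h.py <<'E'
import numpy as np,cv2
def cam(n):
    d=np.load(n+"0.npz"); return d["K"].astype(float),cv2.Rodrigues(d["rvec"].astype(float))[0],d["tvec"].astype(float).ravel()
def ray(n,u,v):
    K,R,t=cam(n); r=R.T@np.linalg.solve(K,[u,v,1.]); return -R.T@t,r/np.linalg.norm(r)
def plane(n,u,v,z):
    o,r=ray(n,u,v); return o+r*(z-o[2])/r[2]
def tri(p,q):
    o1,r1=ray("top",*p); o2,r2=ray("scene",*q)
    s=np.linalg.lstsq(np.c_[r1,-r2],o2-o1,rcond=None)[0]; a,b=o1+s[0]*r1,o2+s[1]*r2
    return (a+b)/2,np.linalg.norm(a-b)
T=lambda u,v:(u/4.8+195-.4,v/4.8+140-.4)
S=lambda u,v:(u/3+225-.33,v/3+125-.33)
E
python3 - <<'E'
from h import *
np.set_printoptions(precision=4,suppress=True)
for n,p,z in [("chestFL",(118,381),.1),("chestFR",(722,385),.1),("LdL",(140,514),.062),("LdR",(418,516),.062),("RdL",(430,514),.062),("RdR",(707,514),.062)]:
    print(n,plane("top",*T(*p),z))
for n,p,z in [("chestFL",(302,473),.1),("chestFR",(303,178),.1),("LdL",(405,520),.062),("RdR",(385,222),.062)]:
    print("s",n,plane("scene",*S(*p),z))
print("lidL",tri(T(45,170),S(162,322)),"lidR",tri(T(742,168),S(197,22)))
def blob(n,f):
    im=cv2.imread(f"pics/{n}0.png"); hsv=cv2.cvtColor(im,cv2.COLOR_BGR2HSV); return f(hsv)
im=cv2.cvtColor(cv2.imread("pics/top0.png"),cv2.COLOR_BGR2HSV)
m=cv2.inRange(im,(0,180,90),(5,255,255)); m[:,:350]=0;m[:,420:]=0
print("jar",plane("top",*cv2.minEnclosingCircle(max(cv2.findContours(m,0,2)[0],key=cv2.contourArea))[0],.1))
print("reel",plane("top",205,247,.036),"reelR edge",plane("top",222,247,.036)); print("mug",plane("top",177,201,.085),plane("top",193,201,.085))
E
```

```text
chestFL [0.5475 0.272  0.1   ]
chestFR [ 0.54   -0.0058  0.1   ]
LdL [0.4872 0.2701 0.062 ]
LdR [0.4835 0.1381 0.062 ]
RdL [0.4843 0.1324 0.062 ]
RdR [0.4815 0.0004 0.062 ]
s chestFL [0.5491 0.2665 0.1   ]
s chestFR [ 0.5421 -0.002   0.1   ]
s LdL [0.4882 0.2718 0.062 ]
s RdR [0.48   0.0038 0.062 ]
lidL (array([0.6209, 0.2711, 0.2274]), np.float64(0.00084760117062532)) lidR (array([ 0.6155, -0.0069,  0.2298]), np.float64(0.0017703108955517681))
jar [ 0.5744 -0.1112  0.1   ]
reel [0.4879 0.3199 0.036 ] reelR edge [0.4871 0.2802 0.036 ]
mug [0.5914 0.371  0.085 ] [0.5907 0.335  0.085 ]
```

Call:
send_rows(
  increments=[
    {"gripper": 1, "linear": [0.1, 0.3, 0], "delta_rot": [0, 0, -0.2]},
    {"gripper": 1, "linear": [0.1, 0.3, 0], "delta_rot": [0, 0, -0.2]},
    {"gripper": 1, "linear": [0.1, 0.3, 0], "delta_rot": [0, 0, -0.2]},
    {"gripper": 1, "linear": [0.1, 0.3, 0], "delta_rot": [0, 0, -0.2]},
    {"gripper": 1, "linear": [0.1, 0.3, 0], "delta_rot": [0, 0, -0.2]},
    {"gripper": 1, "linear": [0.1, 0.3, 0], "delta_rot": [0, 0, -0.2]},
    {"gripper": 1, "linear": [0.1, 0.3, 0], "delta_rot": [0, 0, -0.2]},
    {"gripper": 1, "linear": [0.1, 0.3, 0], "delta_rot": [0, 0, -0.2]},
  ],
  newtons=20,
)

```text
clock: 0.9
position: [0.3238, -0.2271, 0.2312]
ee_rot: [-0.0, 0.995, 0.102, 0.0]
contact_force: [0.0, -0.1, 0.2]
width: -0.0003
gripper_force: 0.0
```

Call:
send_rows(
  increments=[
    {"gripper": 1, "linear": [0.096, 0.295, 0], "delta_rot": [0, 0, -0.22]},
    {"gripper": 1, "linear": [0.096, 0.295, 0], "delta_rot": [0, 0, -0.22]},
    {"gripper": 1, "linear": [0.096, 0.295, 0], "delta_rot": [0, 0, -0.22]},
    {"gripper": 1, "linear": [0.096, 0.295, 0], "delta_rot": [0, 0, -0.22]},
    {"gripper": 1, "linear": [0.096, 0.295, 0], "delta_rot": [0, 0, -0.22]},
    {"gripper": 1, "linear": [0.096, 0.295, 0], "delta_rot": [0, 0, -0.22]},
    {"gripper": 1, "linear": [0.096, 0.295, 0], "delta_rot": [0, 0, -0.22]},
    {"gripper": 1, "linear": [0.096, 0.295, 0], "delta_rot": [0, 0, -0.22]},
  ],
)

```text
clock: 1.7
position: [0.4212, 0.0666, 0.231]
ee_rot: [-0.0, 1.0, -0.008, 0.0]
contact_force: [-0.3, -0.7, 0.6]
width: 0.0002
gripper_force: 0.0
```

Call:
send_rows(
  increments=[
    {"gripper": 1, "linear": [0, 0, -0.05], "delta_rot": [0, 0, 0]},
    {"gripper": 1, "linear": [0, 0, -0.1], "delta_rot": [0, 0, 0]},
    {"gripper": 1, "linear": [0, 0, -0.14], "delta_rot": [0, 0, 0]},
    {"gripper": 1, "linear": [0, 0, -0.17], "delta_rot": [0, 0, 0]},
    {"gripper": 1, "linear": [0, 0, -0.189], "delta_rot": [0, 0, 0]},
    {"gripper": 1, "linear": [0, 0, -0.189], "delta_rot": [0, 0, 0]},
  ],
)

```text
clock: 2.3
position: [0.4176, 0.0634, 0.04]
ee_rot: [0.0, 1.0, -0.011, -0.003]
contact_force: [-0.3, -0.2, -0.5]
width: -0.0003
gripper_force: 0.0
```

Call:
send_rows(
  increments=[
    {"gripper": 1, "linear": [0.02, 0.004, 0], "delta_rot": [0, 0, 0]},
    {"gripper": 1, "linear": [0.04, 0.004, 0], "delta_rot": [0, 0, 0]},
    {"gripper": 1, "linear": [0.05, 0.004, 0], "delta_rot": [0, 0, 0]},
    {"gripper": 1, "linear": [0.06, 0.004, 0], "delta_rot": [0, 0, 0]},
    {"gripper": 1, "linear": [0.07, 0.004, 0], "delta_rot": [0, 0, 0]},
    {"gripper": 1, "linear": [0.08, 0.003, 0], "delta_rot": [0, 0, 0]},
    {"gripper": 1, "linear": [0.088, 0.003, 0], "delta_rot": [0, 0, 0]},
    {"gripper": 1, "linear": [0.092, 0.003, 0], "delta_rot": [0, 0, 0]},
  ],
)

```text
clock: 3.1
position: [0.5126, 0.0681, 0.0423]
ee_rot: [0.0, 1.0, -0.01, 0.0]
contact_force: [-2.5, -1.4, 0.7]
width: 0.0
gripper_force: 0.8
```

Call:
send_rows(
  increments=[
    {"gripper": 1, "linear": [0.002, 0, 0], "delta_rot": [0, 0, 0]},
    {"gripper": 1, "linear": [0.004, 0, 0], "delta_rot": [0, 0, 0]},
    {"gripper": 1, "linear": [0.006, 0, 0], "delta_rot": [0, 0, 0]},
    {"gripper": 1, "linear": [0.007, 0, 0], "delta_rot": [0, 0, 0]},
  ],
)

```text
clock: 3.5
position: [0.5186, 0.0683, 0.0422]
ee_rot: [0.0, 1.0, -0.01, -0.0]
contact_force: [-1.1, -2.1, 0.2]
width: 0.0002
gripper_force: 0.8
```

Call:
send_rows(
  increments=[
    {"gripper": 1, "linear": [0.001, 0, 0], "delta_rot": [0, 0, 0]},
    {"gripper": 1, "linear": [0.002, 0, 0], "delta_rot": [0, 0, 0]},
  ],
)

```text
clock: 3.7
position: [0.5206, 0.0683, 0.0422]
ee_rot: [0.0, 1.0, -0.01, -0.0]
contact_force: [-1.7, -1.0, 0.3]
width: -0.0
gripper_force: 0.8
```

Call:
send_rows(
  increments=[
    {"gripper": 1, "linear": [0.001, 0, 0], "delta_rot": [0, 0, 0]},
    {"gripper": 1, "linear": [0.002, 0, 0], "delta_rot": [0, 0, 0]},
  ],
)

```text
clock: 3.9
position: [0.5228, 0.0683, 0.0423]
ee_rot: [0.0, 1.0, -0.01, -0.0]
contact_force: [-1.1, -1.4, 0.6]
width: -0.0001
gripper_force: 0.8
```

Call:
send_rows(
  increments=[
    {"gripper": 1, "linear": [0.001, 0, 0], "delta_rot": [0, 0, 0]},
    {"gripper": 1, "linear": [0.001, 0, 0], "delta_rot": [0, 0, 0]},
  ],
)

```text
clock: 4.1
position: [0.5241, 0.0684, 0.0423]
ee_rot: [-0.0, 1.0, -0.01, 0.0]
contact_force: [-0.5, -1.3, 0.3]
width: -0.0001
gripper_force: 0.6
```

Call:
send_rows(
  increments=[
    {"gripper": 1, "linear": [0.001, 0, 0], "delta_rot": [0, 0, 0]},
    {"gripper": 1, "linear": [0.001, 0, 0], "delta_rot": [0, 0, 0]},
  ],
)

```text
clock: 4.3
position: [0.525, 0.0684, 0.0423]
ee_rot: [-0.0, 1.0, -0.01, 0.0]
contact_force: [-1.6, -0.3, -0.8]
width: 0.0
gripper_force: 0.5
```

Call:
send_rows(
  increments=[
    {"gripper": 1, "linear": [0.001, 0, 0], "delta_rot": [0, 0, 0]},
    {"gripper": 1, "linear": [0.001, 0, 0], "delta_rot": [0, 0, 0]},
  ],
)

```text
clock: 4.5
position: [0.5251, 0.0684, 0.0423]
ee_rot: [0.0, 1.0, -0.01, -0.001]
contact_force: [-2.4, -0.6, 1.4]
width: 0.0001
gripper_force: 1.7
```

Call:
send_rows(
  increments=[
    {"gripper": 1, "linear": [0.001, 0, 0], "delta_rot": [0, 0, 0]},
    {"gripper": 1, "linear": [0.001, 0, 0], "delta_rot": [0, 0, 0]},
  ],
)

```text
clock: 4.7
position: [0.5252, 0.0684, 0.0423]
ee_rot: [0.0, 1.0, -0.01, -0.002]
contact_force: [-5.4, -1.1, 3.2]
width: -0.0002
gripper_force: 2.8
```

The right drawer is at its stop (x stays at 0.525 while the force rises). Next, back off and push the left one.

Call:
send_rows(
  increments=[
    {"gripper": 1, "linear": [-0.03, 0, 0], "delta_rot": [0, 0, 0]},
    {"gripper": 1, "linear": [-0.07, 0, 0], "delta_rot": [0, 0, 0]},
    {"gripper": 1, "linear": [-0.1, 0, 0], "delta_rot": [0, 0, 0]},
    {"gripper": 1, "linear": [-0.1, 0.04, 0], "delta_rot": [0, 0, 0]},
    {"gripper": 1, "linear": [-0.1, 0.08, 0], "delta_rot": [0, 0, 0]},
    {"gripper": 1, "linear": [-0.1, 0.11, 0], "delta_rot": [0, 0, 0]},
    {"gripper": 1, "linear": [-0.1, 0.133, 0], "delta_rot": [0, 0, 0]},
    {"gripper": 1, "linear": [-0.1, 0.133, 0], "delta_rot": [0, 0, 0]},
  ],
)

```text
clock: 5.5
position: [0.4289, 0.2044, 0.0429]
ee_rot: [-0.001, 1.0, -0.009, 0.002]
contact_force: [0.8, -0.8, -0.3]
width: -0.0001
gripper_force: 0.0
```

Call:
send_rows(
  increments=[
    {"gripper": 1, "linear": [0.02, 0, 0], "delta_rot": [0, 0, 0]},
    {"gripper": 1, "linear": [0.035, 0, 0], "delta_rot": [0, 0, 0]},
    {"gripper": 1, "linear": [0.045, 0, 0], "delta_rot": [0, 0, 0]},
    {"gripper": 1, "linear": [0.055, 0, 0], "delta_rot": [0, 0, 0]},
    {"gripper": 1, "linear": [0.065, 0, 0], "delta_rot": [0, 0, 0]},
    {"gripper": 1, "linear": [0.075, 0, 0], "delta_rot": [0, 0, 0]},
    {"gripper": 1, "linear": [0.083, -0.001, 0], "delta_rot": [0, 0, 0]},
    {"gripper": 1, "linear": [0.088, -0.001, 0], "delta_rot": [0, 0, 0]},
  ],
)

```text
clock: 6.3
position: [0.5154, 0.2002, 0.0421]
ee_rot: [0.0, 1.0, -0.01, -0.0]
contact_force: [-2.1, -0.8, 0.0]
width: 0.0004
gripper_force: 0.8
```

Call:
send_rows(
  increments=[
    {"gripper": 1, "linear": [0.002, 0, 0], "delta_rot": [0, 0, 0]},
    {"gripper": 1, "linear": [0.004, 0, 0], "delta_rot": [0, 0, 0]},
    {"gripper": 1, "linear": [0.006, 0, 0], "delta_rot": [0, 0, 0]},
    {"gripper": 1, "linear": [0.007, 0, 0], "delta_rot": [0, 0, 0]},
    {"gripper": 1, "linear": [0.008, 0, 0], "delta_rot": [0, 0, 0]},
    {"gripper": 1, "linear": [0.009, 0, 0], "delta_rot": [0, 0, 0]},
  ],
)

```text
clock: 6.9
position: [0.5237, 0.2003, 0.0424]
ee_rot: [0.0, 1.0, -0.01, -0.0]
contact_force: [-1.7, -0.4, -0.8]
width: -0.0
gripper_force: 0.8
```

Call:
send_rows(
  increments=[
    {"gripper": 1, "linear": [0.001, 0, 0], "delta_rot": [0, 0, 0]},
    {"gripper": 1, "linear": [0.002, 0, 0], "delta_rot": [0, 0, 0]},
  ],
)

```text
clock: 7.1
position: [0.5258, 0.2002, 0.0423]
ee_rot: [0.0, 1.0, -0.01, -0.0]
contact_force: [-1.7, -1.2, -0.4]
width: -0.0002
gripper_force: 0.8
```

Call:
send_rows(
  increments=[
    {"gripper": 1, "linear": [0.001, 0, 0], "delta_rot": [0, 0, 0]},
    {"gripper": 1, "linear": [0.001, 0, 0], "delta_rot": [0, 0, 0]},
  ],
)

```text
clock: 7.3
position: [0.5272, 0.2004, 0.0424]
ee_rot: [-0.0, 1.0, -0.01, 0.0]
contact_force: [-0.9, -0.9, -0.4]
width: -0.0002
gripper_force: 0.6
```

Call:
send_rows(
  increments=[
    {"gripper": 1, "linear": [0.001, 0, 0], "delta_rot": [0, 0, 0]},
    {"gripper": 1, "linear": [0.001, 0, 0], "delta_rot": [0, 0, 0]},
  ],
)

```text
clock: 7.5
position: [0.5281, 0.2004, 0.0424]
ee_rot: [-0.0, 1.0, -0.01, 0.0]
contact_force: [-1.5, -1.1, -0.3]
width: -0.0002
gripper_force: 0.5
```

Call:
send_rows(
  increments=[
    {"gripper": 1, "linear": [0.001, 0, 0], "delta_rot": [0, 0, 0]},
    {"gripper": 1, "linear": [0.001, 0, 0], "delta_rot": [0, 0, 0]},
  ],
)

```text
clock: 7.7
position: [0.5286, 0.2003, 0.0424]
ee_rot: [0.0, 1.0, -0.01, -0.0]
contact_force: [-2.5, -0.8, 0.9]
width: 0.0
gripper_force: 1.2
```

Call:
send_rows(
  increments=[
    {"gripper": 1, "linear": [0.001, 0, 0], "delta_rot": [0, 0, 0]},
    {"gripper": 1, "linear": [0.001, 0, 0], "delta_rot": [0, 0, 0]},
  ],
)

```text
clock: 7.9
position: [0.5286, 0.2004, 0.0424]
ee_rot: [0.0, 1.0, -0.01, -0.001]
contact_force: [-4.7, -1.1, 3.2]
width: -0.0001
gripper_force: 2.5
```

Both drawers are home. Next, retreat, rise and go over the lid.

Call:
send_rows(
  increments=[
    {"gripper": 1, "linear": [-0.03, 0, 0], "delta_rot": [0, 0, 0]},
    {"gripper": 1, "linear": [-0.07, 0, 0], "delta_rot": [0, 0, 0]},
    {"gripper": 1, "linear": [-0.1, -0.02, 0.03], "delta_rot": [0, 0, 0]},
    {"gripper": 1, "linear": [-0.1, -0.04, 0.07], "delta_rot": [0, 0, 0]},
    {"gripper": 1, "linear": [-0.1, -0.06, 0.11], "delta_rot": [0, 0, 0]},
    {"gripper": 1, "linear": [-0.1, -0.066, 0.155], "delta_rot": [0, 0, 0]},
    {"gripper": 1, "linear": [-0.1, -0.066, 0.2], "delta_rot": [0, 0, 0]},
    {"gripper": 1, "linear": [-0.1, -0.066, 0.245], "delta_rot": [0, 0, 0]},
  ],
)

```text
clock: 8.7
position: [0.431, 0.1341, 0.29]
ee_rot: [-0.0, 1.0, -0.01, 0.002]
contact_force: [1.3, 0.6, 0.5]
width: -0.0001
gripper_force: 0.0
```

Call:
send_rows(
  increments=[
    {"gripper": 1, "linear": [0.02, 0, 0], "delta_rot": [0, 0, 0]},
    {"gripper": 1, "linear": [0.06, 0, 0], "delta_rot": [0, 0, 0]},
    {"gripper": 1, "linear": [0.1, 0, 0], "delta_rot": [0, 0, 0]},
    {"gripper": 1, "linear": [0.14, 0, 0], "delta_rot": [0, 0, 0]},
    {"gripper": 1, "linear": [0.18, 0, 0], "delta_rot": [0, 0, 0]},
    {"gripper": 1, "linear": [0.21, 0, 0], "delta_rot": [0, 0, 0]},
    {"gripper": 1, "linear": [0.22, 0, 0], "delta_rot": [0, 0, 0]},
    {"gripper": 1, "linear": [0.22, 0, 0], "delta_rot": [0, 0, 0]},
  ],
)

```text
clock: 9.5
position: [0.6513, 0.1342, 0.2865]
ee_rot: [0.0, 1.0, -0.01, 0.0]
contact_force: [0.2, 0.4, -0.7]
width: 0.0001
gripper_force: 0.0
```

Call:
send_rows(
  increments=[
    {"gripper": 1, "linear": [-0.004, 0, -0.03], "delta_rot": [0, 0, 0]},
    {"gripper": 1, "linear": [-0.004, 0, -0.05], "delta_rot": [0, 0, 0]},
    {"gripper": 1, "linear": [-0.004, 0, -0.06], "delta_rot": [0, 0, 0]},
    {"gripper": 1, "linear": [-0.004, 0, -0.067], "delta_rot": [0, 0, 0]},
    {"gripper": 1, "linear": [-0.004, 0, -0.074], "delta_rot": [0, 0, 0]},
    {"gripper": 1, "linear": [-0.004, 0, -0.08], "delta_rot": [0, 0, 0]},
    {"gripper": 1, "linear": [-0.004, 0, -0.08], "delta_rot": [0, 0, 0]},
  ],
)

```text
clock: 10.2
position: [0.6458, 0.1343, 0.2071]
ee_rot: [0.0, 1.0, -0.01, -0.0]
contact_force: [0.3, -0.4, -0.2]
width: 0.0002
gripper_force: 0.0
```

Call:
send_rows(
  increments=[
    {"gripper": 1, "linear": [-0.004, 0, -0.003], "delta_rot": [0, 0, 0]},
    {"gripper": 1, "linear": [-0.009, 0, -0.006], "delta_rot": [0, 0, 0]},
    {"gripper": 1, "linear": [-0.013, 0, -0.009], "delta_rot": [0, 0, 0]},
    {"gripper": 1, "linear": [-0.018, 0, -0.012], "delta_rot": [0, 0, 0]},
  ],
)

```text
clock: 10.6
position: [0.6277, 0.1345, 0.1953]
ee_rot: [-0.0, 1.0, -0.01, 0.0]
contact_force: [1.7, 0.5, 0.0]
width: -0.0005
gripper_force: 0.6
```

Call:
send_rows(
  increments=[
    {"gripper": 1, "linear": [-0.004, 0, -0.005], "delta_rot": [0, 0, 0]},
    {"gripper": 1, "linear": [-0.008, 0, -0.009], "delta_rot": [0, 0, 0]},
    {"gripper": 1, "linear": [-0.012, 0, -0.014], "delta_rot": [0, 0, 0]},
    {"gripper": 1, "linear": [-0.016, 0, -0.018], "delta_rot": [0, 0, 0]},
    {"gripper": 1, "linear": [-0.02, 0, -0.023], "delta_rot": [0, 0, 0]},
    {"gripper": 1, "linear": [-0.023, 0, -0.028], "delta_rot": [0, 0, 0]},
    {"gripper": 1, "linear": [-0.026, 0, -0.033], "delta_rot": [0, 0, 0]},
    {"gripper": 1, "linear": [-0.029, 0, -0.039], "delta_rot": [0, 0, 0]},
  ],
)

```text
clock: 11.4
position: [0.5984, 0.1342, 0.1559]
ee_rot: [0.0, 1.0, -0.01, -0.0]
contact_force: [-0.6, 1.1, 1.1]
width: 0.0001
gripper_force: 0.6
```

Call:
send_rows(
  increments=[
    {"gripper": 1, "linear": [-0.003, 0, -0.005], "delta_rot": [0, 0, 0]},
    {"gripper": 1, "linear": [-0.006, 0, -0.011], "delta_rot": [0, 0, 0]},
    {"gripper": 1, "linear": [-0.008, 0, -0.016], "delta_rot": [0, 0, 0]},
    {"gripper": 1, "linear": [-0.009, 0, -0.022], "delta_rot": [0, 0, 0]},
    {"gripper": 1, "linear": [-0.01, 0, -0.026], "delta_rot": [0, 0, 0]},
    {"gripper": 1, "linear": [-0.011, 0, -0.03], "delta_rot": [0, 0, 0]},
    {"gripper": 1, "linear": [-0.012, 0, -0.034], "delta_rot": [0, 0, 0]},
    {"gripper": 1, "linear": [-0.013, 0, -0.038], "delta_rot": [0, 0, 0]},
  ],
)

```text
clock: 12.2
position: [0.5859, 0.1343, 0.1181]
ee_rot: [0.0, 1.0, -0.01, 0.0]
contact_force: [0.2, 0.7, 1.3]
width: -0.0002
gripper_force: 0.4
```

Call:
send_rows(
  increments=[
    {"gripper": 1, "linear": [0, 0, -0.002], "delta_rot": [0, 0, 0]},
    {"gripper": 1, "linear": [0, 0, -0.004], "delta_rot": [0, 0, 0]},
    {"gripper": 1, "linear": [0, 0, -0.006], "delta_rot": [0, 0, 0]},
  ],
)

```text
clock: 12.5
position: [0.5858, 0.1343, 0.1122]
ee_rot: [0.0, 1.0, -0.01, -0.0]
contact_force: [-0.3, 0.4, 1.0]
width: -0.0001
gripper_force: 0.4
```

Call:
send_rows(
  increments=[
    {"gripper": 1, "linear": [0, 0, -0.001], "delta_rot": [0, 0, 0]},
    {"gripper": 1, "linear": [0, 0, -0.002], "delta_rot": [0, 0, 0]},
    {"gripper": 1, "linear": [0, 0, -0.002], "delta_rot": [0, 0, 0]},
  ],
)

```text
clock: 12.8
position: [0.586, 0.1343, 0.1102]
ee_rot: [0.0, 1.0, -0.01, 0.0]
contact_force: [0.1, -0.3, -0.8]
width: 0.0001
gripper_force: 0.0
```

Call:
send_rows(
  increments=[
    {"gripper": 1, "linear": [0, 0, -0.001], "delta_rot": [0, 0, 0]},
    {"gripper": 1, "linear": [0, 0, -0.001], "delta_rot": [0, 0, 0]},
  ],
)

```text
clock: 13.0
position: [0.5861, 0.1343, 0.1101]
ee_rot: [0.0, 1.0, -0.01, 0.0]
contact_force: [-1.7, 0.4, 4.2]
width: -0.0001
gripper_force: 2.1
```

The lid has bottomed at z = 0.110, which is shut. Rise clear and check.

Call:
send_rows(
  increments=[
    {"gripper": 1, "linear": [0, 0, 0.02], "delta_rot": [0, 0, 0]},
    {"gripper": 1, "linear": [0, 0, 0.06], "delta_rot": [0, 0, 0]},
    {"gripper": 1, "linear": [-0.04, 0, 0.1], "delta_rot": [0, 0, 0]},
    {"gripper": 1, "linear": [-0.08, 0, 0.13], "delta_rot": [0, 0, 0]},
    {"gripper": 1, "linear": [-0.12, 0, 0.15], "delta_rot": [0, 0, 0]},
    {"gripper": 1, "linear": [-0.16, 0, 0.17], "delta_rot": [0, 0, 0]},
    {"gripper": 1, "linear": [-0.2, 0, 0.17], "delta_rot": [0, 0, 0]},
    {"gripper": 1, "linear": [-0.24, 0, 0.17], "delta_rot": [0, 0, 0]},
  ],
)

```text
clock: 13.8
position: [0.3447, 0.1343, 0.28]
ee_rot: [-0.0, 1.0, -0.01, 0.001]
contact_force: [-0.7, 0.1, 0.7]
width: -0.0003
gripper_force: 0.0
```

Call:
send_rows(
  increments=[
    {"gripper": 1, "linear": [0, -0.05, 0], "delta_rot": [0, 0, 0]},
    {"gripper": 1, "linear": [0, -0.1, 0], "delta_rot": [0, 0, 0]},
    {"gripper": 1, "linear": [0, -0.15, 0], "delta_rot": [0, 0, 0]},
    {"gripper": 1, "linear": [0, -0.2, 0], "delta_rot": [0, 0, 0]},
    {"gripper": 1, "linear": [0, -0.25, 0], "delta_rot": [0, 0, 0]},
    {"gripper": 1, "linear": [0, -0.3, 0], "delta_rot": [0, 0, 0]},
    {"gripper": 1, "linear": [0, -0.3, 0], "delta_rot": [0, 0, 0]},
    {"gripper": 1, "linear": [0, -0.3, 0], "delta_rot": [0, 0, 0]},
  ],
)

```text
clock: 14.6
position: [0.3455, -0.1667, 0.279]
ee_rot: [-0.0, 1.0, -0.012, -0.0]
contact_force: [1.3, 1.5, 0.1]
width: -0.0001
gripper_force: 0.0
```

```bash
python3 - <<'E'
from rig import optics
import cv2,numpy as np
t=optics.get_image("top")["pixels"][140:265,160:420]; s=optics.get_image("scene")["pixels"][125:400,215:405]
t=cv2.resize(t,None,fx=1.6,fy=1.6,interpolation=2); s=cv2.resize(s,None,fx=2,fy=2,interpolation=2)
c=np.zeros((550,796,3),np.uint8); c[:200,:416]=t; c[:,416:]=s; cv2.imwrite("pics/end.png",c)
E
```

```text
(no output)
```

View pics/end.png

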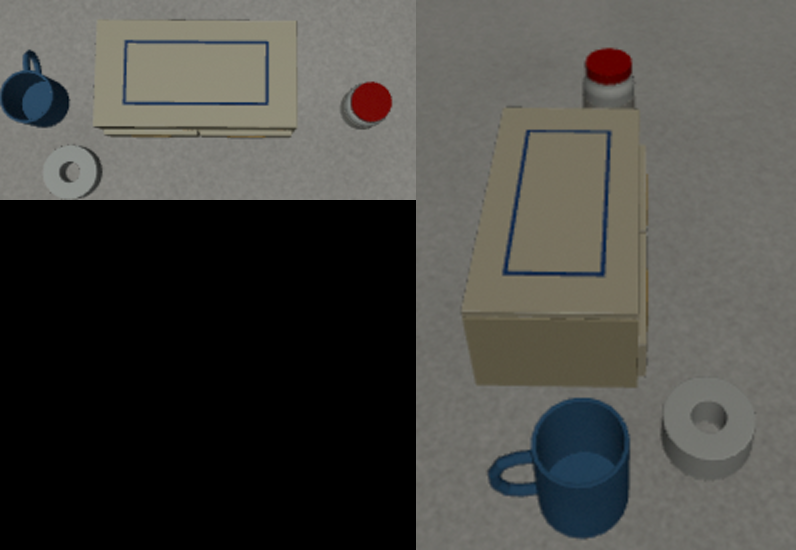

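The picture shows the lid flat on the box (top-left panel, 95–297 × 20–127) and both drawer fronts flush at row ~132. The mug, jar and reel are where they stood, and the hand is clear.

```bash
python3 -c "
from rig import sign_off; print(sign_off())"
```

```text
the job is handed in; nothing more can be done
None
```

The job is handed in: both drawers were pushed to their stops and the lid lies shut, the final picture shows the chest, mug, jar and reel undisturbed and the hand clear, and the judge's result was not shown.

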